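# Stir the baking beans, then hold the stick through both rings of its drip stand

### The arm

A 7-joint arm with a two-finger parallel gripper is mounted at the origin on a cart in front of the work surface, level with it; the furniture and walls round the work are solid. World frame = base frame: x ahead of the robot, y to its left, z up, the work surface at z = 0. Lengths are in m, angles in rad, forces in N, time in s.
With the tool pointing down it reaches from about 0.425 to 0.925 m from the base axis. Payload 6.8 kg.
Tool frame: the origin (TCP) lies at the very end of the fingers, on their centre line; the grasp point (between the pads) lies 19 mm behind it; z points along the fingers, y is the line along which they close (so a half turn about z gives the same grasp; the last joint's range is limited). The gripper opens to 85 mm and grips with 20 to 120 N. Pads are 22 mm wide; open, the fingers measure 114 mm over their backs; the gripper's body (76 mm by 85 mm) begins 54 mm behind the grasp point. The pads swing forward as they close: fully open they stand 13 mm farther back than shut.
Start: joints at [-1.339, 0.477, 0.022, 1.555, -0.011, 1.109, -0.083], TCP at [0.225, 0.636, 0.192] pointing down, gripper open.
Joint ranges: [-2.96, 2.96], [-0.34, 2.1], [-1.41, 1.46], [0.24, 2.44], [-1.37, 4.51], [0.17, 1.92], [-2.96, 2.96]. Speed limits (rad/s): [2.39, 2.39, 3.14, 3.14, 3.14, 3.14, 3.14].

### API

Orientations are given as a unit quaternion [w, x, y, z].
In Python, from station import bot gives the robot as it stands. The module is installed in compiled form; this text tells all that it offers.
- The arm moves only by the shell command python3 -m jog 'ROWS' [OPENING] [FORCE]. ROWS is JSON, a list of rows, each a list of 4 numbers: the shift along the tool's x, y, z in cm, then the turn about the tool's z in rad. In form: [[x, y, z, spin], ...]. A call has 1 to 20 rows; each row is the pose to reach, as a shift and turn from the pose commanded when the call began, along the tool's axes at that moment; what a row does not reach only later rows make up. A row lasts 1/12 s, in which the tool goes at most 41.7 mm and 7.16 degrees, less where a joint would pass 70% of its speed; a pose out of reach is approached as far as the arm can. A call with a gripper value outside its range is refused whole. OPENING is the closure, from -1 (fully open) to 1 (shut), set as the call begins (- or left out, the last holds). The fingers move at their own pace and stop on an object; FORCE is the grip in N (left out, the last holds). Time passes only in rows, so rows that repeat a pose let the fingers close. It gives the time, the measured TCP pose, the force, the opening and the grip force at its end, in the units of the state.
- bot.get_obs(): the state, without advancing time (a new reading comes with each control period).
- bot.read_camera(name): name is "scene" or "top" or "wrist"; returns a dict with "pixels" (384x512x3 uint8, red, green, blue), "depth" (384x512 float32, m along the optical axis (not along the pixel's ray), 0 where there is no reading), "fovy" (degrees; the focal length in pixels is half the picture's height over the tangent of half this angle, whatever the lens; pixels are square), "cx", "cy" (the principal point, pixels), "distortion" ([k1, k2, p1, p2, k3] as OpenCV has them; the pictures are not rectified), "pose" (4x4, takes a point from camera to world coordinates). Camera axes: x right, y down, z forward; pixel columns grow to the right and rows downward; lengths in m; the calibration is good to about 2 mm. A picture is of the moment at which its call begins.
- bot.hand_in(): hands the job in; it is judged then, once.
The state is a dict: "t": time; "q": joint angles; "joint_vel": joint speeds; "joint_torque": joint torques, N m; "eef_pos": TCP position; "tool_rot": TCP orientation; "contact_force": force on the tool from outside, world axes, zero at the start; "torque": the same for the moment, N m; "gripper_width": opening from 0.0 (shut) to 1.0 (fully open); "grasp_force": force on a finger pad.
Only numpy, scipy, OpenCV 4.12 (cv2) and the standard library are available. Lean on these libraries where they do the work, as an engineer would, in place of code of your own. Each camera call takes 0.05 s, during which the arm holds its last target. There are 200 camera calls.

### The job

Take the wooden stick and stir the ceramic baking beans in the bowl round with it until most of them have moved well away from where they lay, keeping them all in the bowl. Then thread the stick, tip first, straight down through the upper and then the lower ring of the drip stand and finish while still holding it there, at rest, its tip well out below the lower ring but not touching the tray, so that I can fit a cap on the tip. Leave the other things on the worktop where they stand.

Things in the scene. Friction and masses are not known exactly. Their poses are not given: they have to be found in the camera images.
- stick: Wooden stirring stick, loose, about 80 g, 200 mm long, at first upright in the rest block. Round shaft 14 mm thick, from the bevelled tip (10 mm wide at its end) up to 150 mm; above it a dark square grip 20 x 20 mm, 50 mm long. Origin = centre of the tip; z along the stick from tip to grip, x and y square to the grip's sides.
- stick_tip (a point): Centre of the tip end of the stick (same as its origin).
- stick_grip (a point): Centre of the stick's square grip, 175 mm above the tip; a good place to take it from above, closing along its x or y.
- rest: Wooden block 80 x 80 x 45 mm, fixed to the worktop, with a bore (16 mm wide, 35 mm deep) in the middle of its top in which the stick stands, tip 10 mm above the worktop: lift it 40 mm or more to draw it out. Origin = centre of the underside, z up.
- bowl: Blue round bowl, fixed to the worktop by its suction foot. Rim 64 mm high, 148 mm wide outside; walls 4 mm; flat inner floor 9 mm above the worktop, 54 mm in radius; walls flare to 70 mm inner radius at the rim. Origin = centre of the underside, z up.
- bowl_floor (a point): Centre of the bowl's inner floor, 9 mm above the worktop.
- stand: Drip stand, fixed: steel tray foot 130 x 100 mm (floor 8 mm high, lip 12), column 126 mm high 55 mm from the origin at +x, two brass rings on arms, one above the other on the vertical line through the origin. Each ring 15 mm high, bore 19 mm, its top 6 mm flaring to a 29 mm wide mouth (37 outside). Origin = on the worktop below the rings, z up.
- ring_upper (a point): Centre of the upper ring's flared mouth, 122 mm above the worktop; the ring's underside is 15 mm lower.
- ring_lower (a point): Centre of the lower ring's flared mouth, 64 mm above the worktop; the ring's underside is 15 mm lower (49 mm above the worktop).
- stand_tray (a point): Point on the tray floor straight below the rings, 8 mm above the worktop.
- bean0: Terracotta-coloured ceramic baking bean no. 1 of 6, a loose ball 20 mm in diameter, 12 g, on the floor of the bowl. Origin = its centre. At the start the six lie in a rough ring about 28 mm from the bowl's centre, leaving the centre free (a gap of about 30 mm).
- bean1: Terracotta-coloured ceramic baking bean no. 2 of 6, a loose ball 20 mm in diameter, 12 g, on the floor of the bowl. Origin = its centre. At the start the six lie in a rough ring about 28 mm from the bowl's centre, leaving the centre free (a gap of about 30 mm).
- bean2: Terracotta-coloured ceramic baking bean no. 3 of 6, a loose ball 20 mm in diameter, 12 g, on the floor of the bowl. Origin = its centre. At the start the six lie in a rough ring about 28 mm from the bowl's centre, leaving the centre free (a gap of about 30 mm).
- bean3: Terracotta-coloured ceramic baking bean no. 4 of 6, a loose ball 20 mm in diameter, 12 g, on the floor of the bowl. Origin = its centre. At the start the six lie in a rough ring about 28 mm from the bowl's centre, leaving the centre free (a gap of about 30 mm).
- bean4: Terracotta-coloured ceramic baking bean no. 5 of 6, a loose ball 20 mm in diameter, 12 g, on the floor of the bowl. Origin = its centre. At the start the six lie in a rough ring about 28 mm from the bowl's centre, leaving the centre free (a gap of about 30 mm).
- bean5: Terracotta-coloured ceramic baking bean no. 6 of 6, a loose ball 20 mm in diameter, 12 g, on the floor of the bowl. Origin = its centre. At the start the six lie in a rough ring about 28 mm from the bowl's centre, leaving the centre free (a gap of about 30 mm).
- mug: Bystander: cream mug with coloured stripes, 83 x 115 x 86 mm, loose. Origin = centre of its underside.
- darkjar: Bystander: glass jar of dark spice with a black cap, 46 x 46 x 92 mm, loose. Origin = centre of its underside.
- greymug: Bystander: pale grey mug, orange inside, 89 x 120 x 98 mm, loose. Origin = centre of its underside.
- herbs: Bystander: small jar of green herbs with a tan lid, 42 x 42 x 84 mm, loose. Origin = centre of its underside.
- orangejar: Bystander: glass jar of orange spice with a black cap, 46 x 46 x 98 mm, loose. Origin = centre of its underside.

How it is judged:
By the outcome, as a careful person would: the job done as asked, in the order asked, and still so for the second after the job is handed in, while the arm keeps its last pose, push and grip.
It also fails if it takes over 72 s, if anything falls off the work surface, if the arm or the gripper's body presses on something with over 40 N, if the wrist force passes 120 N, or if a joint passes its speed limit or range.

## Working session

There is one attempt and no reset: what is moved stays moved. The work goes in short steps, Python scripts to look and compute and a shell command to move; the robot and the scene stay as the last step left them, time stands still between calls to the robot, and variables do not carry over. Pictures are saved under pics/ and viewed, at most 13 in all, crops included, and the job is handed in when it is done.

```bash
mkdir -p pics
cat > h.py <<'E'
import numpy as np, cv2
from station import bot
from scipy.spatial.transform import Rotation as R
def K(c):
    f=192/np.tan(np.radians(c["fovy"])/2); return np.array([[f,0,c["cx"]],[0,f,c["cy"]],[0,0,1.]])
def cam(n,name=None):
    c=bot.read_camera(n)
    if name: cv2.imwrite("pics/"+name,c["pixels"][:,:,::-1])
    return c
def ray(c,uv):
    p=cv2.undistortPoints(np.array(uv,float).reshape(-1,1,2),K(c),np.array(c["distortion"],float)).reshape(-1,2)
    d=np.c_[p,np.ones(len(p))]; T=np.array(c["pose"]); return T[:3,3],d@T[:3,:3].T
def onplane(c,uv,z):
    o,d=ray(c,uv); return o+d*((z-o[2])/d[:,2])[:,None]
def cloud(c):
    v,u=np.mgrid[0:384,0:512]; uv=np.c_[u.ravel(),v.ravel()]
    o,d=ray(c,uv); return (o+d*c["depth"].reshape(-1,1)).reshape(384,512,3)
def proj(c,P):
    T=np.linalg.inv(np.array(c["pose"])); r=cv2.Rodrigues(T[:3,:3])[0]
    return cv2.projectPoints(np.array(P,float).reshape(-1,1,3),r,T[:3,3],K(c),np.array(c["distortion"],float))[0].reshape(-1,2)
def rot(o=None):
    w,x,y,z=(o or bot.get_obs())["tool_rot"]; return R.from_quat([x,y,z,w]).as_matrix()
E
python3 - <<'E'
from h import *
o=bot.get_obs(); print(o); print(rot(o).round(3))
a=cam("scene","s0.png");b=cam("top","t0.png")
for c in(a,b): print(np.array(c["pose"]).round(3),c["fovy"],c["cx"],c["cy"],c["distortion"])
np.savez("first.npz",a=a,b=b)
E
```

```text
{'t': 0.0, 'q': array([-1.33907838,  0.47781145,  0.02238352,  1.55644213, -0.01149974,
        1.1092839 , -0.0830903 ]), 'joint_vel': array([-3.87979388e-04,  1.48720796e-03, -4.06030804e-04,  8.65207334e-05,
       -2.99187301e-04,  5.11358549e-04,  2.84876785e-04]), 'joint_torque': array([-1.12098930e-04, -5.96449757e+01,  1.60753325e+00, -2.81190026e+01,
        1.23930656e-02,  9.33466275e-03, -3.85729933e-06]), 'eef_pos': array([0.224815  , 0.63576836, 0.19082295]), 'tool_rot': array([-7.63401886e-05,  1.69096205e-01,  9.85599132e-01, -9.04821355e-04]), 'contact_force': array([-0.0613914 , -0.34317007, -0.02611588]), 'torque': array([-0.01964132,  0.01235397, -0.03098351]), 'grasp_force': 0.0, 'gripper_width': 0.9986278690489641}
[[-0.943  0.333 -0.   ]
 [ 0.333  0.943 -0.002]
 [-0.    -0.002 -1.   ]]
[[ 0.482 -0.673  0.561 -0.147]
 [-0.876 -0.363  0.317 -0.447]
 [-0.009 -0.644 -0.765  1.147]
 [ 0.     0.     0.     1.   ]] 54.5032014328043 257.9737324884212 192.04468674774628 [0.03911573 0.         0.         0.         0.        ]
[[ 0.322 -0.854  0.409 -0.07 ]
 [-0.947 -0.29   0.139 -0.234]
 [ 0.    -0.432 -0.902  1.542]
 [ 0.     0.     0.     1.   ]] 56.48463446428354 256.8359559330258 191.33038622085564 [0.01819192 0.         0.         0.         0.        ]
```

View pics/s0.png

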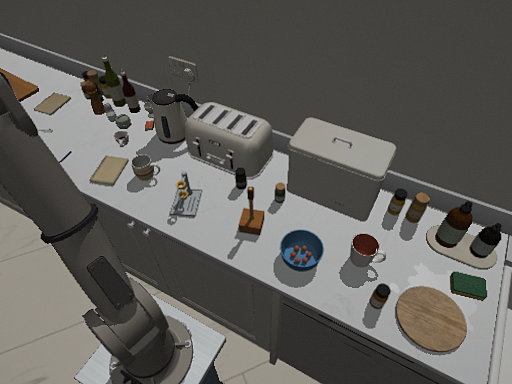

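View pics/t0.png

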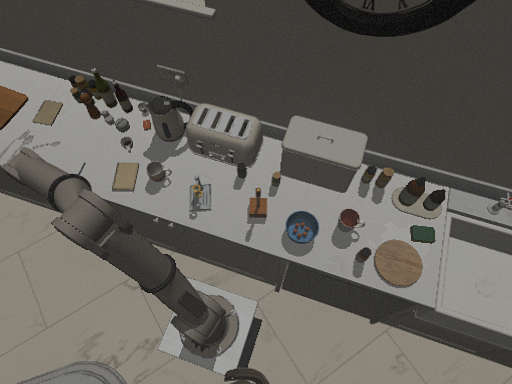

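The scene view shows the bowl at about (302,252), the rest and stick at (251,215) and the stand at (183,198). In the top view the bowl is at (303,228), the rest at (258,208) and the stand at (200,193).

Run:
```python
from h import *
f=np.load("first.npz",allow_pickle=True)
for n in "ab":
    c=f[n].item(); P=cloud(c); hsv=cv2.cvtColor(c["pixels"],cv2.COLOR_RGB2HSV)
    H,S,V=[hsv[...,i].astype(int) for i in range(3)]
    box={"a":{"bowl":(275,330,225,275),"rest":(235,270,180,240),"stand":(165,205,165,220)},"b":{"bowl":(280,325,205,250),"rest":(245,272,180,222),"stand":(185,215,170,212)}}[n]
    def m(k):
        u0,u1,v0,v1=box[k]; M=np.zeros(H.shape,bool); M[v0:v1,u0:u1]=1; return M
    # bowl: rim via cloud
    B=m("bowl")&(H>95)&(H<125)&(S>90)
    q=P[B&(abs(P[...,2]-.064)<.008)]
    A=np.c_[2*q[:,:2],np.ones(len(q))]; s=np.linalg.lstsq(A,(q[:,:2]**2).sum(1),rcond=None)[0]
    print(n,"bowl",s[:2],"r",np.sqrt(s[2]+s[:2]@s[:2]),len(q),"zmax",P[B][:,2].max())
    M=m("rest")
    top=P[M&(abs(P[...,2]-.045)<.006)&(S>80)]
    print(" rest top",len(top),(top[:,:2].min(0)+top[:,:2].max(0))/2, cv2.minAreaRect((top[:,:2]*1000).astype(np.float32)))
    for lo,hi in((.06,.1),(.1,.14),(.15,.19),(.19,.23)):
        g=P[M&(P[...,2]>lo)&(P[...,2]<hi)]; 
        if len(g): print(" stick",lo,len(g),np.median(g,0),g.min(0),g.max(0))
    M=m("stand"); br=M&(H>12)&(H<32)&(S>90)
    for lo,hi in((.04,.07),(.095,.13)):
        g=P[br&(P[...,2]>lo)&(P[...,2]<hi)]
        if len(g): print(" ring",lo,len(g),np.median(g,0),(g.min(0)+g.max(0))/2,g.max(0)-g.min(0))
    g=P[M&(P[...,2]>.003)&(P[...,2]<.018)]; print(" tray",len(g),cv2.minAreaRect((g[:,:2]*1000).astype(np.float32)))
    g=P[M&(P[...,2]>.132)]; print(" col",len(g),g[:5])
    for k in box:
        u0,u1,v0,v1=box[k]; 
    ims=[cv2.resize(c["pixels"][box[k][2]-5:box[k][3]+5,box[k][0]-5:box[k][1]+5],(260,290),interpolation=cv2.INTER_CUBIC) for k in box]
    row=np.hstack(ims); R0=row if n=="a" else np.vstack([R0,row])
cv2.imwrite("pics/crop.png",R0[:,:,::-1])
```

```text
a bowl [ 0.5031809  -0.24463156] r 0.07092767546962853 169 zmax 1.1468002687081864
 rest top 350 [0.59143523 0.01916915] ((598.724853515625, 10.945449829101562), (236.29449462890625, 91.72759246826172), 33.89418029785156)
 stick 0.06 28 [ 0.53559887 -0.03005234  0.08074555] [ 0.5327468  -0.03401153  0.06123326] [ 0.54387547 -0.02250839  0.09901563]
 stick 0.1 28 [ 0.53617306 -0.03119648  0.12020866] [ 0.53122474 -0.03429389  0.10052274] [ 0.54325179 -0.02413296  0.13791404]
 stick 0.15 41 [ 0.53243891 -0.03082451  0.17423603] [ 0.52753913 -0.03864287  0.15113698] [ 0.55128015 -0.02187329  0.18889895]
 stick 0.19 45 [ 0.53593874 -0.02864541  0.20708569] [ 0.5271892  -0.03837184  0.19006266] [ 0.55231814 -0.01717097  0.2126586 ]
 ring 0.04 44 [0.50616041 0.24987818 0.06101912] [0.51527164 0.24926836 0.05925893] [0.05715075 0.03433039 0.01638074]
 ring 0.095 47 [0.50598057 0.25312003 0.11782097] [0.50757769 0.2475186  0.11615685] [0.03938515 0.03562754 0.02022093]
 tray 641 ((558.2198486328125, 294.84918212890625), (304.4622802734375, 160.3948974609375), 35.742881774902344)
 col 8 [[-0.
[... 778 characters left out ...]
1613  0.18988603]
 stick 0.19 26 [ 0.53705187 -0.02913373  0.20950965] [ 0.52926254 -0.03822721  0.19260822] [ 0.54984243 -0.01925658  0.21612698]
 ring 0.04 20 [0.5005218  0.2445833  0.06174382] [0.51871959 0.24514554 0.05595529] [0.06147066 0.03268583 0.02132792]
 ring 0.095 32 [0.50529372 0.24647134 0.12068434] [0.50371551 0.24661954 0.11454591] [0.03099055 0.03258217 0.03027184]
 tray 553 ((546.0569458007812, 267.2121276855469), (224.9414520263672, 142.65101623535156), 21.682756423950195)
 col 7 [[-0.07025996 -0.23369798  1.54220767]
 [-0.07025996 -0.23369798  1.54220767]
 [-0.07025996 -0.23369798  1.54220767]
 [-0.07025996 -0.23369798  1.54220767]
 [-0.07025996 -0.23369798  1.54220767]]
```

View pics/crop.png

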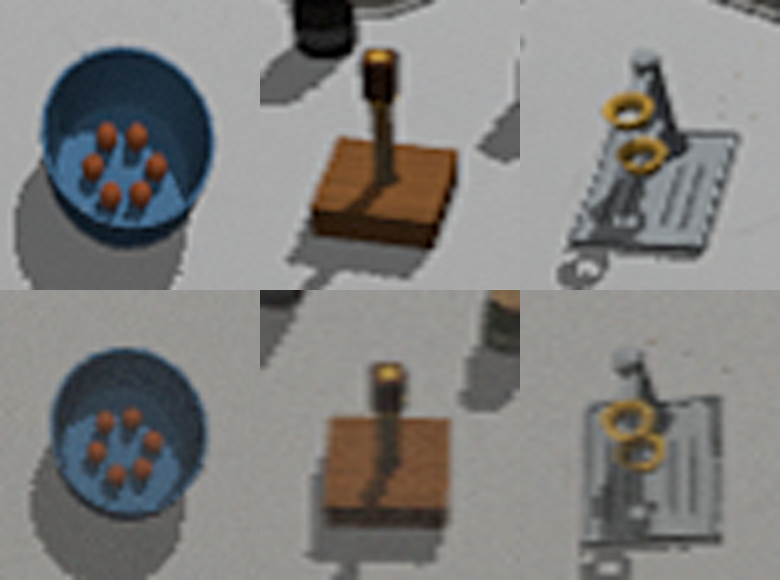

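The crops show the bean ring in the bowl, the stick upright with a square dark grip, and two brass rings, one nearly above the other. I'll lift, look at the stand from above, then go to the stick.

```bash
python3 -m jog '[[0,0,-12,0],[0,0,-12,0],[0,0,-12,0],[-40,-27,-12,0],[-40,-27,-12,0],[-40,-27,-12,0],[-40,-27,-12,0],[-40,-27,-12,0],[-40,-27,-12,0],[-40,-27,-12,0],[-40,-27,-12,0],[-40,-27,-12,0],[-40,-27,-12,0],[-40,-27,-12,0],[-40,-27,-12,0],[-40,-27,-12,0],[-40,-27,-12,0],[-40,-27,-12,0]]' -1
python3 - <<'E'
from h import *
c=cam("wrist","w1.png");np.savez("w1.npz",c=c);print(np.array(c["pose"]).round(3),c["fovy"]);print(rot().round(3))
E
```

```text
t: 1.6
eef_pos: [0.5113, 0.2494, 0.3114]
tool_rot: [-0.001, 0.169, 0.986, 0.0]
contact_force: [-0.0, 0.8, 0.9]
gripper_width: 0.998
grasp_force: 0.0
[[ 0.332  0.911  0.244  0.449]
 [ 0.943 -0.32  -0.087  0.272]
 [-0.002  0.259 -0.966  0.493]
 [ 0.     0.     0.     1.   ]] 68.15834906588418
[[-0.944  0.331 -0.001]
 [ 0.331  0.944  0.   ]
 [ 0.001 -0.    -1.   ]]
```

View pics/w1.png

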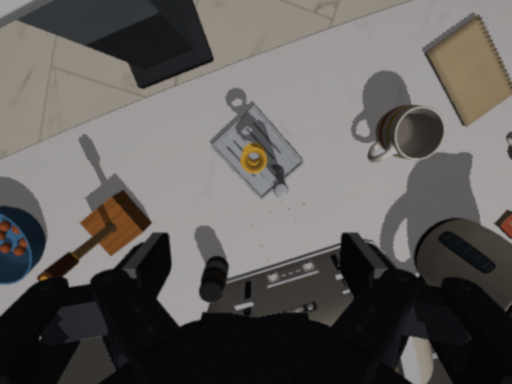

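The wrist view shows the rings at (254,158), the tray centred near (256,150), the column top at (280,188) and the rest at (117,222). I'll locate the rings and the rest in it.

Run:
```python
from h import *
c=np.load("w1.npz",allow_pickle=True)["c"].item(); P=cloud(c); hsv=cv2.cvtColor(c["pixels"],cv2.COLOR_RGB2HSV)
H,S,V=[hsv[...,i].astype(int) for i in range(3)]
M=np.zeros(H.shape,bool);M[135:185,230:280]=1
br=M&(H>12)&(H<35)&(S>90)
for lo,hi in((.045,.07),(.1,.13)):
    g=P[br&(P[...,2]>lo)&(P[...,2]<hi)]; print(lo,len(g),np.median(g,0),(g[:,:2].min(0)+g[:,:2].max(0))/2,np.ptp(g,0))
q=br&(P[...,2]>.116)
k,_=cv2.findContours(q.astype(np.uint8),cv2.RETR_EXTERNAL,cv2.CHAIN_APPROX_NONE); k=max(k,key=len)
e=cv2.fitEllipse(k); print(e,onplane(c,[e[0]],.122))
g=P[q]; A=np.c_[2*g[:,:2],np.ones(len(g))]; s=np.linalg.lstsq(A,(g[:,:2]**2).sum(1),rcond=None)[0]; print("fit",s[:2],np.sqrt(s[2]+s[:2]@s[:2]))
M=np.zeros(H.shape,bool);M[95:205,205:310]=1
w=M&(P[...,2]>.0045)&(P[...,2]<.016)
w=cv2.morphologyEx(w.astype(np.uint8),cv2.MORPH_OPEN,np.ones((3,3)))>0
print("tray",cv2.minAreaRect((P[w][:,:2]*1000).astype(np.float32)))
M[:]=0;M[180:196,268:290]=1
g=P[M&(P[...,2]>.12)];print("col",len(g),np.median(g,0))
# rest
M[:]=0;M[185:262,70:160]=1
w=M&(abs(P[...,2]-.045)<.004)&(S>80)
w=cv2.morphologyEx(w.astype(np.uint8),cv2.MORPH_OPEN,np.ones((3,3)))>0
print("rest",cv2.minAreaRect((P[w][:,:2]*1000).astype(np.float32)))
```

```text
0.045 159 [0.50285592 0.24971918 0.06266497] [0.50576165 0.25195976] [0.03880942 0.03051094 0.01063412]
0.1 412 [0.5044768  0.24907123 0.12068337] [0.50305778 0.24952988] [0.03531444 0.0347386  0.01431222]
((253.0198211669922, 159.40994262695312), (25.48436164855957, 25.8134708404541), 104.66643524169922) [[0.50243323 0.24970346 0.122     ]]
fit [0.50044359 0.25049183] 0.014728188714118141
tray ((512.0827026367188, 253.53936767578125), (129.44969177246094, 100.2575912475586), 23.086469650268555)
col 158 [0.55209543 0.27151862 0.12529066]
rest ((541.6055297851562, -25.510719299316406), (79.33258056640625, 81.81267547607422), 17.605440139770508)
```

```bash
python3 -m jog '[[-12.1,-25.3,0,0],[-12.1,-25.3,0,0],[-12.1,-25.3,0,0],[-12.1,-25.3,0,0],[-12.1,-25.3,0,0],[-12.1,-25.3,0,0],[-12.1,-25.3,0,0],[-12.1,-25.3,0,0],[-12.1,-25.3,0,0],[-12.1,-25.3,0,0]]' -1
python3 - <<'E'
from h import *
c=cam("wrist","w2.png");np.savez("w2.npz",c=c)
P=cloud(c);z=P[...,2]; M=(z>.185)&(z<.225)&(np.hypot(P[...,0]-.541,P[...,1]+.03)<.04)
g=P[M];print(len(g));t=g[g[:,2]>.204];print(len(t),np.median(t,0),cv2.minAreaRect((t[:,:2]*1000).astype(np.float32)))
v,u=np.where(M&(z>.204));print(u.min(),u.max(),v.min(),v.max())
E
```

```text
t: 2.48
eef_pos: [0.5418, -0.028, 0.3116]
tool_rot: [-0.0, 0.168, 0.986, 0.0]
contact_force: [-0.2, 0.8, 0.2]
gripper_width: 0.998
grasp_force: 0.0
431
363 [ 0.54044937 -0.02541085  0.20960491] ((541.3621215820312, -25.836986541748047), (19.861160278320312, 19.975624084472656), 19.470260620117188)
245 269 167 190
```

View pics/w2.png

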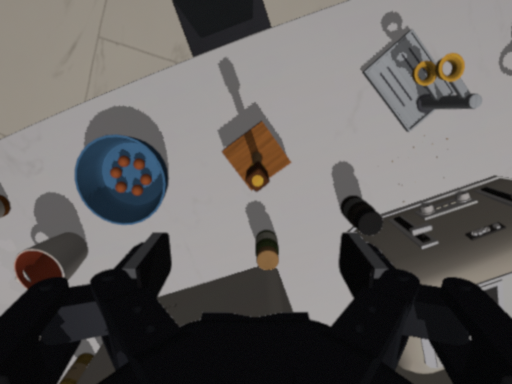

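The stick top is centred near (257,180), with its yaw aligned with the tool. Now I descend and grip.

```bash
python3 -m jog '[[0.1,0.2,0,0],[0.1,0.2,0,0],[0.1,0.2,4,0],[0.1,0.2,8,0],[0.1,0.2,12,0],[0.1,0.2,13.5,0],[0.1,0.2,14.5,0],[0.1,0.2,14.5,0],[0.1,0.2,14.5,0]]' -1
python3 -m jog '[[0,0,0,0],[0,0,0,0],[0,0,0,0],[0,0,0,0],[0,0,0,0],[0,0,0,0],[0,0,0,0],[0,0,0,0],[0,0,0,0],[0,0,0,0]]' 1 70
python3 -m jog '[[0,0,-1,0],[0,0,-2,0],[0,0,-4,0],[0,0,-6,0],[0,0,-8.5,0],[0,0,-8.5,0],[0,0,-8.5,0]]'
python3 - <<'E'
from h import *
a=cam("scene");b=cam("top");c=cam("wrist")
for n,c in zip("stw",(a,b,c)):
    P=cloud(c);o=bot.get_obs()["eef_pos"];g=P[(np.hypot(P[...,0]-o[0],P[...,1]-o[1])<.03)&(P[...,2]>.06)&(P[...,2]<.225)]
    for lo in np.arange(.06,.22,.02):
        q=g[(g[:,2]>lo)&(g[:,2]<lo+.02)]
        if len(q)>5: print(n,round(lo,2),len(q),np.median(q,0).round(4))
    print(g[:,2].min() if len(g) else None)
print(rot().round(4))
E
```

```text
t: 3.28
eef_pos: [0.5422, -0.0277, 0.1675]
tool_rot: [0.0, 0.169, 0.986, 0.0]
contact_force: [-0.9, 0.2, -0.2]
gripper_width: 1.0
grasp_force: 0.0
t: 4.12
eef_pos: [0.5428, -0.0282, 0.168]
tool_rot: [0.001, 0.169, 0.986, 0.0]
contact_force: [0.0, 0.5, 5.2]
gripper_width: 0.214
grasp_force: 68.3
t: 4.7
eef_pos: [0.5426, -0.0282, 0.2538]
tool_rot: [0.002, 0.169, 0.986, 0.001]
contact_force: [0.2, 0.8, -1.8]
gripper_width: 0.207
grasp_force: 68.5
s 0.1 12 [ 0.5391 -0.0299  0.1113]
s 0.12 13 [ 0.5384 -0.0279  0.1302]
s 0.14 15 [ 0.5389 -0.0309  0.1484]
s 0.16 12 [ 0.5388 -0.03    0.1684]
s 0.18 17 [ 0.536  -0.0312  0.189 ]
s 0.2 14 [ 0.5397 -0.0324  0.2099]
0.10176760616138614
t 0.1 7 [ 0.5384 -0.0281  0.1123]
t 0.12 7 [ 0.5399 -0.0323  0.1311]
t 0.14 7 [ 0.5382 -0.0283  0.1489]
t 0.16 8 [ 0.5381 -0.0307  0.1713]
t 0.18 7 [ 0.5362 -0.0326  0.1929]
t 0.2 6 [ 0.5364 -0.0325  0.2141]
0.10614749468243811
w 0.1 36 [ 0.5339 -0.023   0.1103]
w 0.12 42 [ 0.5342 -0.0232  0.1303]
w 0.14 53 [ 0.534  -0.0232  0.1514]
w 0.16 63 [ 0.5339 -0.0243  0.1707]
w 0.18 82 [ 0.5342 -0.024   0.1907]
w 0.2 99 [ 0.5342 -0.0245  0.2108]
0.10017857684767922
[[-9.428e-01  3.332e-01 -1.600e-03]
 [ 3.332e-01  9.428e-01 -1.000e-04]
 [ 1.500e-03 -6.000e-04 -1.000e+00]]
```

```bash
cat > beans.py <<'E'
from h import *
def bowl(c,near=(.5035,-.2447)):
    P=cloud(c);hsv=cv2.cvtColor(c["pixels"],cv2.COLOR_RGB2HSV);H,S,V=[hsv[...,i].astype(int) for i in range(3)]
    N=np.hypot(P[...,0]-near[0],P[...,1]-near[1])<.1
    q=P[N&(H>95)&(H<125)&(S>80)&(abs(P[...,2]-.064)<.004)]
    s=np.linalg.lstsq(np.c_[2*q[:,:2],np.ones(len(q))],(q[:,:2]**2).sum(1),rcond=None)[0]
    m=(N&((H<14)|(H>172))&(S>90)&(P[...,2]<.06)).astype(np.uint8)
    n,l,st,ce=cv2.connectedComponentsWithStats(m)
    out=[]
    for i in range(1,n):
        if st[i,4]>8: out.append((st[i,4],*(1000*(onplane(c,[ce[i]],.021)[0,:2]-s[:2])).round(0)))
    return s[:2],np.sqrt(s[2]+s[:2]@s[:2]),out
E
python3 - <<'E'
from beans import *
for f,k in(("w2.npz","c"),("first.npz","a"),("first.npz","b")): print(*bowl(np.load(f,allow_pickle=True)[k].item()))
o=bot.get_obs()
for b in((.5035,-.2447),(.5025,.2497)): print(((rot(o).T@np.r_[np.array(b)-o["eef_pos"][:2],0])*100).round(2))
E
```

```text
[ 0.50339267 -0.24124878] 0.07088592699975688 [(np.int32(93), np.float64(-27.0), np.float64(-1.0)), (np.int32(89), np.float64(-14.0), np.float64(22.0)), (np.int32(86), np.float64(-14.0), np.float64(-23.0)), (np.int32(85), np.float64(15.0), np.float64(21.0)), (np.int32(86), np.float64(13.0), np.float64(-26.0)), (np.int32(91), np.float64(27.0), np.float64(-1.0))]
[ 0.50332048 -0.24469505] 0.07125627484555917 [(np.int32(20), np.float64(16.0), np.float64(23.0)), (np.int32(19), np.float64(28.0), np.float64(0.0)), (np.int32(21), np.float64(-13.0), np.float64(23.0)), (np.int32(21), np.float64(14.0), np.float64(-25.0)), (np.int32(19), np.float64(-27.0), np.float64(0.0)), (np.int32(20), np.float64(-13.0), np.float64(-22.0))]
[ 0.50327181 -0.24424878] 0.07106030969570933 [(np.int32(10), np.float64(18.0), np.float64(21.0)), (np.int32(9), np.float64(28.0), np.float64(-2.0)), (np.int32(10), np.float64(15.0), np.float64(-27.0)), (np.int32(10), np.float64(-11.0), np.float64(21.0)), (np.int32(9), np.float64(-25.0), np.float64(-2.0)), (np.int32(10), np.float64(-12.0), np.float64(-25.0))]
[-3.700e+00 -2.167e+01  1.000e-02]
[12.87 24.91  0.  ]
```

```bash
python3 -m jog '[[-0.5,-3,0,0],[-1,-6,0,0],[-1.5,-9,0,0],[-2,-12,0,0],[-2.5,-15,0,0],[-3,-18,0,0],[-3.4,-20.5,0,0],[-3.6,-21.7,0,0],[-3.6,-21.7,0,0],[-3.6,-21.7,0,0],[-3.6,-21.7,0,0]]'
python3 - <<'E'
from beans import *
c=cam("wrist","w3.png");ce,r,b=bowl(c);print(ce,r,b)
P=cloud(c);g=P[(np.hypot(P[...,0]-.5035,P[...,1]+.243)<.025)&(P[...,2]>.1)&(P[...,2]<.2)]
R_=rot();print(len(g),np.median(g,0),np.median(g,0)-.0064*R_[:,0]-np.r_[ce,0])
E
```

```text
t: 5.77
eef_pos: [0.5033, -0.2431, 0.251]
tool_rot: [-0.001, 0.168, 0.986, 0.0]
contact_force: [0.9, 0.6, -1.0]
gripper_width: 0.211
grasp_force: 68.6
[ 0.50324559 -0.2422566 ] 0.0705601205977378 [(np.int32(118), np.float64(-27.0), np.float64(-0.0)), (np.int32(119), np.float64(-14.0), np.float64(22.0)), (np.int32(119), np.float64(-14.0), np.float64(-22.0)), (np.int32(116), np.float64(15.0), np.float64(22.0)), (np.int32(113), np.float64(12.0), np.float64(-25.0)), (np.int32(36), np.float64(29.0), np.float64(5.0))]
271 [ 0.49675327 -0.23872869  0.16293497] [-0.00045346  0.00140846  0.16292685]
```

View pics/w3.png

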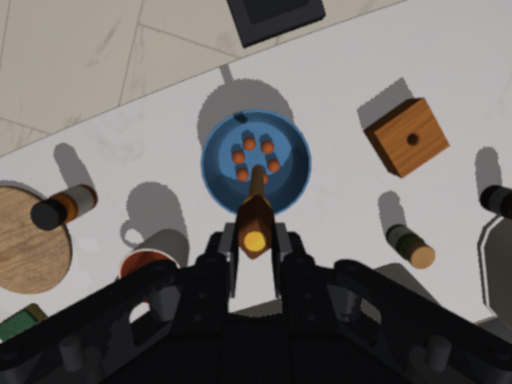

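The stick stands over the bowl, its tip at about (258,172) and the beans in a ring around it. I'll lower it into the gap.

```bash
python3 -m jog '[[0,0,2,0],[0,0,4,0],[0,0,6,0],[0,0,7,0],[0,0,7.5,0],[0,0,7.7,0],[0,0,7.7,0],[0,0,7.7,0],[0,0,7.7,0]]'
```

```text
t: 6.57
eef_pos: [0.5039, -0.245, 0.1758]
tool_rot: [0.001, 0.169, 0.986, -0.0]
contact_force: [0.1, -0.1, -1.8]
gripper_width: 0.21
grasp_force: 68.6
```

```bash
python3 -m jog '[[0.5,0,0.3,0],[1.1,0,0.3,0],[1.8,0,0.3,0],[2.4,0.2,0.3,0],[2.44,0.89,0.3,0],[1.99,1.67,0.3,0],[1.3,2.25,0.3,0],[0.45,2.56,0.3,0],[-0.45,2.56,0.3,0],[-1.3,2.25,0.3,0],[-1.99,1.67,0.3,0],[-2.44,0.89,0.3,0],[-2.6,0,0.3,0],[-2.44,-0.89,0.3,0],[-1.99,-1.67,0.3,0],[-1.3,-2.25,0.3,0],[-0.45,-2.56,0.3,0],[0.45,-2.56,0.3,0],[1.3,-2.25,0.3,0],[1.99,-1.67,0.3,0]]'
python3 - <<'E'
from beans import *
print(bot.get_obs()["eef_pos"])
for n in("scene","top","wrist"): print(n,bowl(cam(n))[2])
E
```

```text
t: 8.23
eef_pos: [0.4775, -0.2532, 0.1719]
tool_rot: [-0.0, 0.169, 0.986, 0.0]
contact_force: [0.5, -0.6, -0.6]
gripper_width: 0.209
grasp_force: 68.6
[ 0.47747242 -0.25320859  0.17185741]
scene [(np.int32(23), np.float64(10.0), np.float64(48.0)), (np.int32(20), np.float64(36.0), np.float64(-34.0)), (np.int32(23), np.float64(-38.0), np.float64(-4.0)), (np.int32(11), np.float64(-10.0), np.float64(-45.0))]
top [(np.int32(10), np.float64(11.0), np.float64(46.0)), (np.int32(9), np.float64(36.0), np.float64(-33.0)), (np.int32(10), np.float64(-11.0), np.float64(-49.0)), (np.int32(10), np.float64(-40.0), np.float64(-17.0))]
wrist [(np.int32(382), np.float64(-46.0), np.float64(-5.0)), (np.int32(193), np.float64(8.0), np.float64(47.0)), (np.int32(178), np.float64(-13.0), np.float64(-48.0)), (np.int32(156), np.float64(48.0), np.float64(11.0))]
```

```bash
python3 -m jog '[[0.7,-0.2,0,0],[1.47,-0.33,0,0],[1.87,0.63,0,0],[2.01,1.67,0,0],[1.87,2.71,0,0],[1.47,3.67,0,0],[0.84,4.5,0,0],[0.01,5.13,0,0],[-0.95,5.53,0,0],[-1.99,5.67,0,0],[-3.03,5.53,0,0],[-3.99,5.13,0,0],[-4.82,4.5,0,0],[-5.45,3.67,0,0],[-5.85,2.71,0,0],[-5.99,1.67,0,0],[-5.85,0.63,0,0],[-5.45,-0.33,0,0],[-4.82,-1.16,0,0]]'
python3 - <<'E'
from beans import *
print(bot.get_obs()["eef_pos"])
for n in("scene","top","wrist"): print(n,bowl(cam(n,"st2.png" if n=="wrist" else None))[2])
E
```

```text
t: 9.97
eef_pos: [0.5192, -0.2822, 0.1718]
tool_rot: [-0.0, 0.17, 0.985, -0.0]
contact_force: [-0.8, 0.6, -0.1]
gripper_width: 0.207
grasp_force: 68.7
[ 0.51921116 -0.28222755  0.17181026]
scene [(np.int32(19), np.float64(43.0), np.float64(20.0)), (np.int32(20), np.float64(48.0), np.float64(-11.0)), (np.int32(23), np.float64(22.0), np.float64(-44.0)), (np.int32(15), np.float64(-10.0), np.float64(-44.0))]
top [(np.int32(9), np.float64(44.0), np.float64(19.0)), (np.int32(9), np.float64(50.0), np.float64(-13.0)), (np.int32(9), np.float64(-41.0), np.float64(17.0)), (np.int32(10), np.float64(-11.0), np.float64(-50.0))]
wrist [(np.int32(213), np.float64(-45.0), np.float64(20.0)), (np.int32(207), np.float64(-47.0), np.float64(-14.0)), (np.int32(194), np.float64(-13.0), np.float64(-48.0)), (np.int32(180), np.float64(42.0), np.float64(20.0)), (np.int32(39), np.float64(17.0), np.float64(-50.0)), (np.int32(175), np.float64(48.0), np.float64(-11.0))]
```

View pics/st2.png

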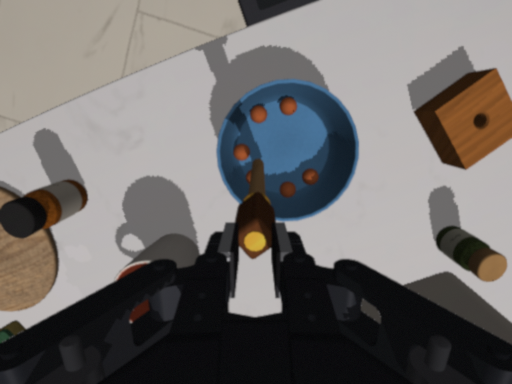

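All six beans lie along the wall, with the nearest at about (250,178) beside the stick. I'll do a wider turn to carry them further round.

```bash
python3 -m jog '[[1.03,-0.29,0,0],[1.77,-1.13,0,0],[2.83,-1.47,0,0],[3.94,-1.32,0,0],[4.98,-0.89,0,0],[5.87,-0.21,0,0],[6.55,0.68,0,0],[6.98,1.72,0,0],[7.13,2.83,0,0],[6.98,3.94,0,0],[6.55,4.98,0,0],[5.87,5.87,0,0],[4.98,6.55,0,0],[3.94,6.98,0,0],[2.83,7.13,0,0],[1.72,6.98,0,0],[0.68,6.55,0,0],[-0.21,5.87,0,0],[-0.89,4.98,0,0]]'
python3 - <<'E'
from beans import *
print(bot.get_obs()["eef_pos"],rot()[:,2])
for n in("scene","top","wrist"): print(n,[tuple(map(int,x)) for x in bowl(cam(n,"st3.png" if n=="wrist" else None))[2]])
E
```

```text
t: 11.7
eef_pos: [0.5465, -0.2378, 0.1715]
tool_rot: [-0.0, 0.169, 0.986, -0.0]
contact_force: [-0.2, -0.3, -1.4]
gripper_width: 0.207
grasp_force: 68.9
[ 0.54648782 -0.2377626   0.17148515] [-2.92843995e-04 -3.83857045e-04 -9.99999883e-01]
scene [(35, 49, -6), (21, 23, -43), (12, -32, 37)]
top [(9, 48, -18), (12, 25, -45), (10, -32, 36), (9, -40, -24)]
wrist [(215, -48, 4), (224, -35, 36), (215, -42, -22), (186, 21, -44), (21, 50, 11), (178, 46, -17)]
```

View pics/st3.png

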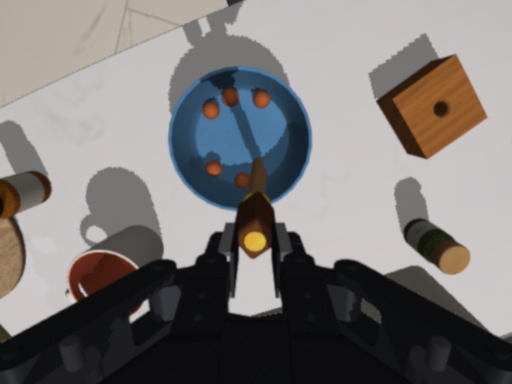

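```bash
python3 -m jog '[[-0.35,-0.47,0,0],[-0.53,-1.01,0,0],[-0.64,-1.58,0,0],[-0.68,-2.15,0,0],[-0.64,-2.72,0,0],[-0.53,-3.29,0,0],[-0.35,-3.83,0,0],[-0.09,-4.35,0,0],[0.23,-4.83,0,0],[0.61,-5.26,0,0],[1.04,-5.64,0,0],[1.52,-5.96,0,0],[2.04,-6.22,0,0],[2.58,-6.4,0,0],[3.15,-6.51,0,0],[3.72,-6.55,0,0],[4.29,-6.51,0,0],[4.86,-6.4,0,0],[5.4,-6.22,0,0],[5.92,-5.96,0,0]]'
python3 - <<'E'
from beans import *
print(bot.get_obs()["eef_pos"],rot()[:,2])
for n in("scene","top","wrist"): print(n,[tuple(map(int,x)) for x in bowl(cam(n,"st4.png" if n=="wrist" else None))[2]])
E
```

```text
t: 13.52
eef_pos: [0.4693, -0.2729, 0.1718]
tool_rot: [0.0, 0.169, 0.986, 0.0]
contact_force: [-0.3, -0.4, -0.9]
gripper_width: 0.207
grasp_force: 68.8
[ 0.46930092 -0.27293613  0.17184269] [ 1.45276696e-04  4.51587135e-06 -9.99999989e-01]
scene [(19, 40, -29), (12, -31, 37), (23, 6, -49)]
top [(10, 53, 2), (12, 9, -50), (10, -29, 36), (9, -41, 3)]
wrist [(392, -47, -6), (194, -35, 36), (166, 49, 2), (20, 33, -24)]
```

View pics/st4.png

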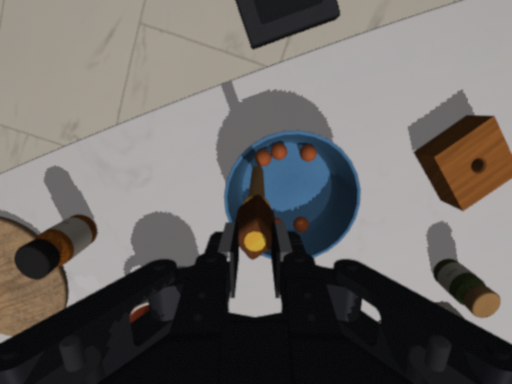

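The beans have each been carried some 45–120° round and outward, and they're all in the bowl: (264,158), (279,150), (308,153), (301,224), with the rest behind the stick. Next I lift out and carry the stick over the stand.

```bash
python3 -m jog '[[-0.4,0.6,0,0],[-0.7,1.2,-0.5,0],[-0.7,1.2,-3,0],[-0.7,1.2,-6,0],[-0.7,1.2,-9,0],[-0.7,1.2,-12,0],[-0.7,1.2,-13.5,0],[-0.7,1.2,-13.5,0],[-0.7,1.2,-13.5,0]]'
python3 -m jog '[[1,3,0,0],[2,6,0,0],[3,9,0,0],[4,12,0,0],[5,15.5,0,0],[6,19,0,0],[7,22.5,0,0],[8,26,0,0],[9,29.5,0,0],[10,33,0,0],[11,36.5,0,0],[12,40,0,0],[13,43,0,0],[14,46,0,0],[14.7,48.2,0,0],[14.7,49,0,0],[14.7,49,0,0],[14.7,49,0,0],[14.7,49,0,0],[14.7,49,0,0]]'
cat > servo.py <<'E'
from beans import *
import sys
c=cam("wrist",sys.argv[1] if len(sys.argv)>1 else None); o=bot.get_obs(); R_=rot(o); print(o["eef_pos"],R_[:,2])
P=cloud(c); hsv=cv2.cvtColor(c["pixels"],cv2.COLOR_RGB2HSV);H,S,V=[hsv[...,i].astype(int) for i in range(3)]
tcp=o["eef_pos"]; D=np.hypot(P[...,0]-tcp[0]-.002,P[...,1]-tcp[1]-.002)
tip=tcp[2]-.158
g=P[(D<.02)&(P[...,2]>max(tip-.004,.126))&(P[...,2]<tcp[2]-.02)]
print("stick pts",len(g),"zmin",g[:,2].min())
for lo in np.arange(max(tip,.126),tcp[2]-.045,.02):
    q=g[(g[:,2]>=lo)&(g[:,2]<lo+.02)]
    if len(q)>5: print(round(lo,3),len(q),np.median(q,0)[:2]-.0064*R_[:2,0])
ax=np.median(g[g[:,2]<tcp[2]-.045],0)[:2]-.0064*R_[:2,0]
br=(H>14)&(H<35)&(S>110)&(P[...,2]>.116)&(P[...,2]<.126)&(np.hypot(P[...,0]-.503,P[...,1]-.25)<.035)
q=P[br]; s=np.linalg.lstsq(np.c_[2*q[:,:2],np.ones(len(q))],(q[:,:2]**2).sum(1),rcond=None)[0]
print("ring",len(q),s[:2],np.sqrt(s[2]+s[:2]@s[:2]),(q[:,:2].min(0)+q[:,:2].max(0))/2,np.ptp(q,0))
print("stick-ring mm",(1000*(ax-s[:2])).round(1),"move cm",(100*(R_[:2,:2].T@(s[:2]-ax))).round(2))
E
python3 servo.py r1.png
```

```text
t: 14.42
eef_pos: [0.4815, -0.264, 0.3076]
tool_rot: [0.001, 0.169, 0.986, -0.0]
contact_force: [0.0, 0.5, -2.3]
gripper_width: 0.213
grasp_force: 68.8
t: 16.08
eef_pos: [0.5054, 0.2446, 0.3067]
tool_rot: [-0.0, 0.17, 0.985, -0.0]
contact_force: [0.9, 0.7, -0.9]
gripper_width: 0.206
grasp_force: 68.9
[0.50538741 0.24490066 0.30683137] [-1.16639121e-05 -3.03703894e-04 -9.99999954e-01]
stick pts 398 zmin 0.1535026286360746
0.149 26 [0.50524756 0.24716765]
0.169 38 [0.50518564 0.24605077]
0.189 49 [0.50517394 0.24680189]
0.209 58 [0.50530444 0.24677305]
0.229 70 [0.50506557 0.24628784]
0.249 93 [0.50509285 0.24587099]
ring 308 [0.50236156 0.24986707] 0.014209150249609823 [0.50240635 0.24971809] [0.03449805 0.03433097 0.0074616 ]
stick-ring mm [ 2.8 -3.3] move cm [0.37 0.22]
```

View pics/r1.png

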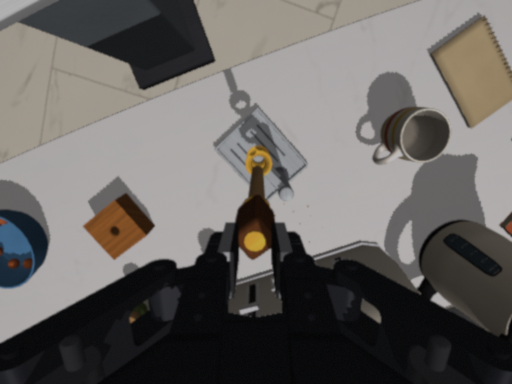

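The stick tip at (259,168) stands just in front of the ring at (258,158). I'll correct by the measured offset, lower to just above the mouth and check.

```bash
python3 -m jog '[[0.2,0.1,0,0],[0.37,0.22,0,0],[0.37,0.22,0,0],[0.37,0.22,1,0],[0.37,0.22,1.8,0],[0.37,0.22,1.8,0],[0.37,0.22,1.8,0],[0.37,0.22,1.8,0]]'
python3 servo.py r2.png
python3 - <<'E'
from h import *
o=bot.get_obs()["eef_pos"]
for n in("scene","top"):
    c=cam(n);P=cloud(c);T=np.array(c["pose"]);hsv=cv2.cvtColor(c["pixels"],cv2.COLOR_RGB2HSV)
    D=np.hypot(P[...,0]-o[0],P[...,1]-o[1])
    g=P[(D<.02)&(P[...,2]>.14)&(P[...,2]<.26)]
    d=T[:2,3]-o[:2];d/=np.linalg.norm(d)
    ax=np.median(g,0)[:2]-.0064*d
    br=(hsv[...,0]>12)&(hsv[...,0]<35)&(hsv[...,1]>90)&(P[...,2]>.114)&(P[...,2]<.126)&(D<.035)
    q=P[br];s=np.linalg.lstsq(np.c_[2*q[:,:2],np.ones(len(q))],(q[:,:2]**2).sum(1),rcond=None)[0]
    print(n,len(g),ax,len(q),s[:2],np.sqrt(s[2]+s[:2]@s[:2]),(q[:,:2].min(0)+q[:,:2].max(0))/2,np.ptp(q,0))
E
```

```text
t: 16.8
eef_pos: [0.5023, 0.2499, 0.2886]
tool_rot: [-0.0, 0.169, 0.986, -0.0]
contact_force: [-0.0, -0.2, -0.9]
gripper_width: 0.206
grasp_force: 68.9
[0.50243367 0.25003603 0.28888494] [ 1.21272006e-04  5.35712377e-05 -9.99999991e-01]
stick pts 400 zmin 0.13547959903924606
0.131 27 [0.50219002 0.25246242]
0.151 39 [0.50221955 0.25233202]
0.171 48 [0.50212797 0.25221466]
0.191 60 [0.50219909 0.25203794]
0.211 71 [0.50189301 0.25117773]
0.231 93 [0.50201866 0.25177847]
ring 314 [0.50252146 0.24992931] 0.014228623454127353 [0.50182094 0.2498442 ] [0.03292587 0.03446315 0.0068849 ]
stick-ring mm [-0.5  2. ] move cm [-0.11 -0.17]
scene 98 [0.50348448 0.25187014] 31 [0.50293949 0.24836432] 0.01402499642458433 [0.50523001 0.24889825] [0.03730144 0.0351006  0.01064171]
top 25 [0.50425328 0.24781208] 20 [0.50276408 0.24580146] 0.014337323090115229 [0.50435042 0.24648802] [0.03169208 0.03143857 0.01082402]
```

Run:
```python
import cv2
a=cv2.imread("pics/r2.png")[110:230,190:330];cv2.imwrite("pics/r2c.png",cv2.resize(a,None,fx=4,fy=4,interpolation=cv2.INTER_CUBIC))
```

```text
(no output)
```

View pics/r2c.png

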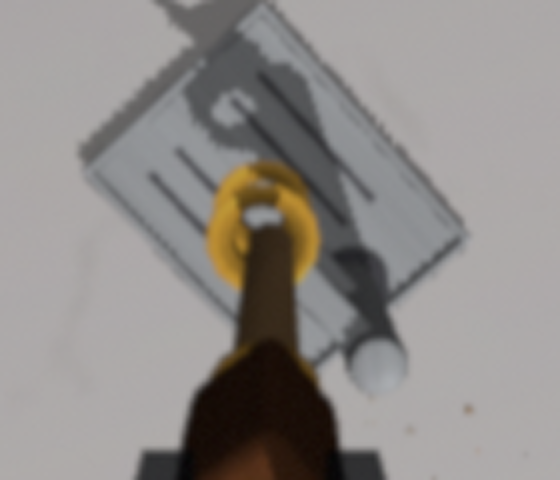

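The crop shows the tip at (267,225) above the mouth, with the ring centred at about (263,225). I'll nudge by about 2 mm and enter slowly.

```bash
python3 -m jog '[[-0.08,-0.17,0,0],[-0.08,-0.17,0,0],[-0.08,-0.17,0.5,0],[-0.08,-0.17,1,0],[-0.08,-0.17,1.5,0],[-0.08,-0.17,2,0],[-0.08,-0.17,2.5,0],[-0.08,-0.17,2.5,0],[-0.08,-0.17,2.5,0]]'; python3 servo.py
```

```text
t: 17.7
eef_pos: [0.5023, 0.248, 0.2633]
tool_rot: [-0.0, 0.169, 0.986, -0.0]
contact_force: [-0.3, -0.8, -1.3]
gripper_width: 0.207
grasp_force: 68.9
[0.50252046 0.24809419 0.26371192] [-1.63150028e-04 -1.05430836e-04 -9.99999981e-01]
stick pts 378 zmin 0.12662700054586
0.126 40 [0.5017718  0.25049341]
0.146 51 [0.50161216 0.25032633]
0.166 59 [0.50175684 0.25018113]
0.186 73 [0.50161783 0.24937423]
0.206 93 [0.50170042 0.24929201]
ring 373 [0.50266455 0.2498271 ] 0.014186460228430786 [0.50315681 0.24976948] [0.03588735 0.03429625 0.00981176]
stick-ring mm [-1.   0.2] move cm [-0.1   0.01]
```

```bash
python3 -m jog '[[-0.05,0,0.6,0],[-0.05,0,1.2,0],[-0.05,0,1.8,0],[-0.05,0,2.4,0],[-0.05,0,3,0],[-0.05,0,3.6,0],[-0.05,0,4.2,0],[-0.05,0,4.8,0],[-0.05,0,5.2,0],[-0.05,0,5.2,0],[-0.05,0,5.2,0]]'
```

```text
t: 18.67
eef_pos: [0.5029, 0.2479, 0.2116]
tool_rot: [-0.0, 0.169, 0.986, -0.0]
contact_force: [-0.1, 0.1, -1.5]
gripper_width: 0.21
grasp_force: 68.9
```

```bash
python3 -m jog '[[0,0,0.5,0],[0,0,1,0],[0,0,1.5,0],[0,0,2,0],[0,0,2.5,0],[0,0,2.9,0],[0,0,2.9,0],[0,0,2.9,0],[0,0,2.9,0],[0,0,2.9,0],[0,0,2.9,0]]'
python3 - <<'E'
from h import *
import cv2
ims=[]
for n,(u,v) in(("scene",(190,195)),("wrist",(258,180))):
    c=cam(n); a=c["pixels"][v-50:v+50,u-45:u+45]; ims.append(cv2.resize(a,(390,433),interpolation=cv2.INTER_CUBIC))
    P=cloud(c); 
    if n=="scene":
        g=P[(np.hypot(P[...,0]-.503,P[...,1]-.249)<.013)&(P[...,2]>.015)&(P[...,2]<.047)]; print(len(g),g[:,2].min() if len(g) else 0, np.median(g,0))
cv2.imwrite("pics/fin.png",np.hstack(ims)[:,:,::-1])
E
```

```text
t: 19.58
eef_pos: [0.5032, 0.248, 0.1831]
tool_rot: [0.0, 0.169, 0.986, 0.0]
contact_force: [0.2, 0.2, -0.6]
gripper_width: 0.207
grasp_force: 68.9
9 0.021533101037160662 [0.49815355 0.24639225 0.03126249]
```

View pics/fin.png

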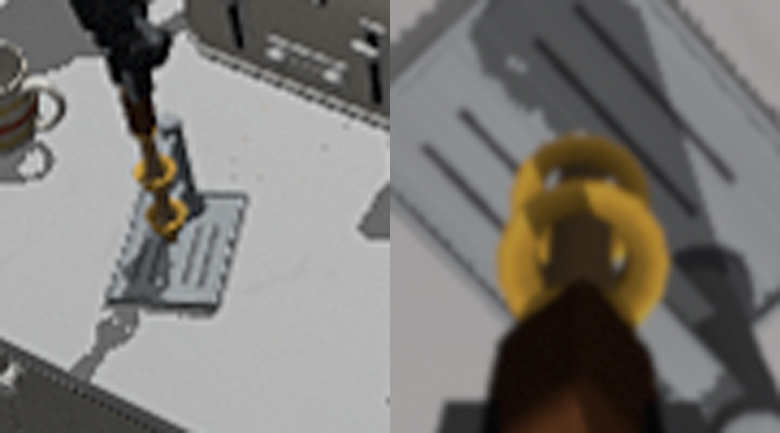

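The picture shows the stick passing through both rings, at (155,170) and (166,215), with its tip showing below the lower one at about (172,235). Contact forces are near zero and the arm is at rest, so I'm handing in.

```bash
python3 -c "
from station import bot
print(abs(bot.get_obs()['joint_vel']).max()); print(bot.hand_in())"
```

```text
0.0009731376671574434
the job is handed in; nothing more can be done
None
```

The job is handed in: I stirred the beans round along the bowl wall with all six still in the bowl, and the stick is held at rest through both rings, its tip about 24 mm below the lower ring and about 17 mm above the tray.

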